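# Bring the card pad round to the front and hold the revolving stand

## Task

A customer wants a look at the landscape card pad, the one pad on the motor-driven revolving stand that is wider than it is high: take the stand by the knob on its top and turn it, either way, until that pad faces squarely out over the table's front edge. The motor would carry it on round, so finish with the knob still gripped in the fingers, the stand at rest and the pad facing front; all four pads stay leaning in their places untouched, and the other things on the table are left where they are.

Things in the scene. Friction and masses are not known exactly. Their poses are not given: they have to be found in the camera images.
- card_pad: the card pad to be shown: the only landscape pad on the stand, 124 mm wide, 89 mm high, 20 mm thick, leaning back 14 degrees. Origin under its middle at the foot, 78 mm from the stand's axis, 40 mm above the table; own z is up. Its face looks along its own -x, away from the axis, so it faces front when its yaw about world z is 0.
- knob_grip (a point): the middle of the round wooden knob on top of the stand, on the vertical axis the stand turns about, 208 mm above the table. The knob is a smooth upright cylinder, 39 mm in diameter, straight from 16 mm below this point to 16 mm above it, its rounded top 22 mm above it. It is fixed to the carousel and turns with it.
- carousel: the turning part of the stand: a light wooden disc (232 mm across, top 40 mm above the table), four sloping backrests 90 degrees apart, each with a pad leaning on it facing outward behind a small lip, a square top board, post and knob. Origin on the axis at table height; own z up. The pads reach at most 167 mm above the table, 45 to 120 mm out from the axis.
- stand_base: the round white motor drum under the carousel, 188 mm across, 24 mm high, fixed to the table; origin on the axis at the table. It drives the carousel all the time, counter-clockwise from above, at about 0.033 rad/s (a turn in three minutes), through a slip clutch: turned or held by the knob, either way, it yields at about 0.06 N m; let go, it turns on from there. Place and angle differ each time.
- table_edge (a point): a fixed point on the table's straight front edge (the edge nearest the robot, along y); its axes are the world axes. 'Front' is the direction square out over this edge: world -x, not towards the robot's base.
- tall_pad_a: a portrait (higher than wide) note pad on the next side of the stand, counter-clockwise from the card pad as seen from above, 92 mm wide, 126 mm high; origin under its middle, face towards its own -x; leave it alone
- tall_pad_b: a portrait (higher than wide) note pad on the next side of the stand, clockwise from the card pad as seen from above, 92 mm wide, 127 mm high; origin under its middle, face towards its own -x; leave it alone
- print_pad: a portrait (higher than wide) note pad on the far side of the stand, back to back with the card pad, 98 mm wide, 121 mm high; origin under its middle, face towards its own -x; leave it alone
- coasters_a: a round bagged stack of board coasters, 95 mm across, 44 mm high, lying flat behind the glass jar; leave it alone
- coasters_b: a second such stack of coasters near the front edge on the far right; leave it alone
- gift_box_big: a square ring box with a lid and ribbon, 70 x 70 x 36 mm, behind the stand; leave it alone
- gift_box_small: a slightly smaller ring box, 65 x 65 x 36 mm, beside it; leave it alone
- stock_pad: a flat stapled count pad, 102 x 145 x 9 mm, near the front edge right of the robot's middle; leave it alone
- till_pen: a ball pen, 129 mm long, lying on the count pad; leave it alone
- tape_roll: a roll of packing tape lying flat, 104 mm across, 25 mm high, near the front edge on the right; leave it alone
- bangle: a thin bangle lying flat, 55 mm across, 7 mm high, near the front edge; leave it alone

How it is judged (in metres and radians):
At the end, for the whole second after the job is handed in: The card pad faces square over the front edge within 0.12 rad and turns under 0.02 rad/s; the fingers hold the knob (over 2 N, TCP within 30 mm of its middle); all four pads lean in place (within 100 mm of the axis, above 30 mm, tilted from their leaning under 0.15 rad) (angle between the x axis of card_pad and the x axis of table_edge, either way round below 0.12 rad and x of table_edge in the frame of card_pad below 0 m and angular speed of card_pad below 0.02 rad/s and contact force between the fingers and stand_knob above 2 N and distance between the grasp point and knob_grip below 0.03 m and horizontal distance between each of card_pad, tall_pad_a, tall_pad_b, print_pad and knob_grip below 0.1 m and height (world z) of each of card_pad, tall_pad_a, tall_pad_b, print_pad above 0.03 m and angle between each of card_pad, tall_pad_a, tall_pad_b, print_pad's own z axis and vertical below 0.15 rad); the arm keeps its last pose, push and grip.
It fails at once if the gripper or arm pushes on a pad (contact force between any of the arm, the fingers and card_pad above 4 N or contact force between any of the arm, the fingers and tall_pad_a above 4 N or contact force between any of the arm, the fingers and tall_pad_b above 4 N or contact force between any of the arm, the fingers and print_pad above 4 N).
It fails at once if a pad falls from the stand (height (world z) of any of card_pad, tall_pad_a, tall_pad_b, print_pad below 0.02 m).
It fails at once if another thing on the table is pushed away (distance of any of coasters_a, coasters_b, gift_box_big, gift_box_small, stock_pad, till_pen, tape_roll, bangle from where it was at the start of the episode above 0.03 m).
It also fails if it takes over 51 s, if anything falls off the work surface, if the arm or the gripper's body presses on something with over 40 N, if the wrist force passes 120 N, or if a joint passes its speed limit or range.

## Robot

A 6-joint arm with a two-finger parallel gripper is mounted at the origin on a cart in front of the work surface, level with it; the furniture and walls round the work are solid. World frame = base frame: x ahead of the robot, y to its left, z up, the work surface at z = 0. Lengths are in mm, angles in degrees, forces in N, time in s.
With the tool pointing down it reaches from about 350 to 850 mm from the base axis. Payload 8.1 kg.
Tool frame: the origin (TCP) lies between the finger pads, 19 mm behind the fingertips; this is the grasp point; z points along the fingers, y is the line along which they close (so a half turn about z gives the same grasp; the last joint's range is limited). The gripper opens to 85 mm and grips with 20 to 120 N. Pads are 22 mm wide; open, the fingers measure 114 mm over their backs; the gripper's body (76 mm by 85 mm) begins 54 mm behind the grasp point. The pads swing forward as they close: fully open they stand 13 mm farther back than shut.
Start: joints at [70.394, 7.471, 85.268, -0, 87.261, -4.893], TCP at [152.37, 580.335, 249.992] pointing down, gripper open.
Joint ranges: [-169.43, 169.43], [-51.17, 129.36], [1.28, 143.12], [-76.62, 256.62], [0, 156.53], [-152.29, 152.29]. Speed limits (degrees/s): [136.94, 136.94, 159.86, 180, 180, 180].

## Interface

Orientations are given as [roll, pitch, yaw] about the fixed x, y, z axes, in that order (R = Rz(yaw) Ry(pitch) Rx(roll)).
In Python, from bench import status, viewer, job gives the robot as it stands.
- The arm moves only by the tool arm_command, never from a script. Its argument "targets" is a list that holds one entry, the list of rows, each a list of 7 numbers: the shift along the world's x, y, z in m, then the turn, a rotation vector about the world's x, y, z in rad, then the opening, from -1 (shut) to 1 (fully open). In form: [[[dx, dy, dz, rx, ry, rz, gripper], ...]]. A call has 1 to 10 rows; each row shifts and turns the commanded pose from where the row before left it; what a row does not reach is not made up. A row lasts 1/8 s, in which the tool goes at most 62.5 mm and 10.7 degrees, less where a joint would pass 70% of its speed; a pose out of reach is approached as far as the arm can. A call with a gripper value outside its range is refused whole. The fingers move at their own pace and stop on an object; "force" is the grip in N (left out, the last holds). Time passes only in rows, so rows that do not move let the fingers close. It gives the time, the measured TCP pose, the force, the opening and the grip force at its end, in the units of the state.
- status.sense(): the state, without advancing time (a new reading comes with each control period).
- viewer.snapshot(name): name is "scene" or "side" or "wrist"; returns the picture (480x640x3 uint8, red, green, blue); there is no depth.
- viewer.camera_model(name): a dict with "vertical_fov" (degrees; the focal length in pixels is half the picture's height over the tangent of half this angle, whatever the lens; pixels are square), "cx", "cy" (the principal point, pixels), "xyz" and "attitude" of the camera in the world. Camera axes: x right, y down, z forward; pixel columns grow to the right and rows downward; lengths in mm; the calibration is good to about 2 mm. The wrist camera is an equidistant fisheye: a pixel r from the principal point sees the ray r / f radians off the axis. A picture is of the moment at which its call begins: read the wrist's pose just before it. camera_model takes no time and is no camera call; for the wrist camera it gives the pose at the moment of the call.
- job.hand_in(): hands the job in; it is judged then, once.
The state is a dict: "time": time; "joint_pos": joint angles; "qd": joint speeds; "joint_efforts": joint torques, N m; "tool_pos": TCP position; "tcp_rot": TCP orientation; "ft_force": force on the tool from outside, world axes, zero at the start; "wrist_torque": the same for the moment, N m; "finger_gap": finger opening in mm; "grip_force": force on a finger pad.
Only numpy, scipy, OpenCV 4.12 (cv2) and the standard library are available. Lean on these libraries where they do the work, as an engineer would, in place of code of your own. Each camera call takes 0.05 s, during which the arm holds its last target. There are 200 camera calls.

## Working session

There is one attempt and no reset: what is moved stays moved. The work goes in short steps, Python scripts to look and compute and a tool call to move; the robot and the scene stay as the last step left them, time stands still between calls to the robot, and variables do not carry over. Pictures are saved under pics/ and viewed, at most 10 in all, crops included, and the job is handed in when it is done.

Besides the shell and the picture viewer there is one more tool, called after "Emit:" by a JSON object that holds its "api" and its "payload". arm_command: Moves the arm, as the interface text tells. Its arguments: {"type":"object","properties":{"targets":{"type":"array"},"force":{"type":"number"}},"required":["targets"]}

```bash
mkdir -p pics
python3 - <<'E'
from bench import status, viewer
import cv2
s=status.sense();print(s['time'],s['tool_pos'],s['tcp_rot'])
for n in("scene","side"):
    im=viewer.snapshot(n);cv2.imwrite(f"pics/{n}0.png",im[:,:,::-1]);print(n,viewer.camera_model(n))
E
```

```text
0.0 [152.17960264 579.85205796 248.95975725] [-1.79895302e+02 -8.30921634e-03  1.65289336e+02]
scene {'vertical_fov': 56.36118416020955, 'cx': 322.09324380098883, 'cy': 242.66601365502322, 'xyz': array([ 239.95355535,  600.15757523, 1118.98259203]), 'attitude': array([-1.45906219e+02,  1.27176484e-01, -1.54430443e+02])}
side {'vertical_fov': 54.43271776496478, 'cx': 318.60880468428405, 'cy': 234.94439284088403, 'xyz': array([150.96395066, 487.59388385, 935.96799742]), 'attitude': array([-142.10843555,   -1.05560449, -139.66363188])}
```

View pics/scene0.png

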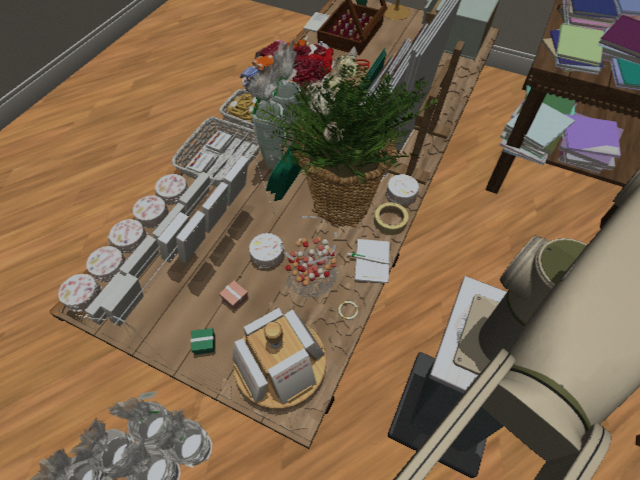

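View pics/side0.png

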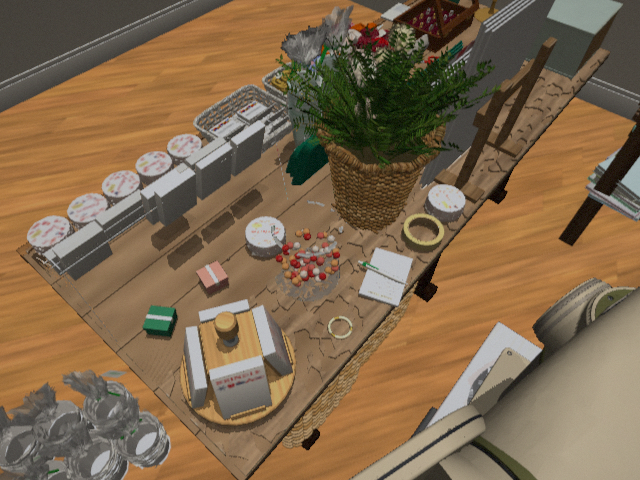

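The stand is at the near-left corner: the knob is at about (273,325) in the scene view and (227,317) in the side view. Next I triangulate the knob and enlarge the stand.

```bash
cat > h.py <<'E'
import numpy as np, cv2
from scipy.spatial.transform import Rotation as R
def rays(c,uv):
    f=240/np.tan(np.radians(c['vertical_fov']/2)); uv=np.atleast_2d(uv).astype(float)
    d=np.c_[(uv[:,0]-c['cx'])/f,(uv[:,1]-c['cy'])/f,np.ones(len(uv))]
    return d@R.from_euler('xyz',c['attitude'],degrees=True).as_matrix().T
def onz(c,uv,z):
    d=rays(c,uv); return c['xyz']+d*((z-c['xyz'][2])/d[:,2])[:,None]
def proj(c,P):
    f=240/np.tan(np.radians(c['vertical_fov']/2))
    q=(np.atleast_2d(P)-c['xyz'])@R.from_euler('xyz',c['attitude'],degrees=True).as_matrix()
    return q[:,:2]/q[:,2:]*f+[c['cx'],c['cy']]
E
python3 - <<'E'
from h import *
from bench import viewer
cs=viewer.camera_model("scene");cd=viewer.camera_model("side")
print(onz(cs,[[273,326],[273,330]],230),onz(cd,[[227,317],[227,322]],230))
a=cv2.imread("pics/scene0.png")[295:415,220:340];b=cv2.imread("pics/side0.png")[290:440,165:315]
cv2.imwrite("pics/c0.png",np.hstack([cv2.resize(x,(400,400),interpolation=cv2.INTER_CUBIC) for x in(a,b)]))
E
```

```text
[[503.33450512 296.41857116 230.        ]
 [498.90983822 304.37281849 230.        ]] [[499.5685948  294.73614517 230.        ]
 [492.70952925 301.08929976 230.        ]]
```

View pics/c0.png

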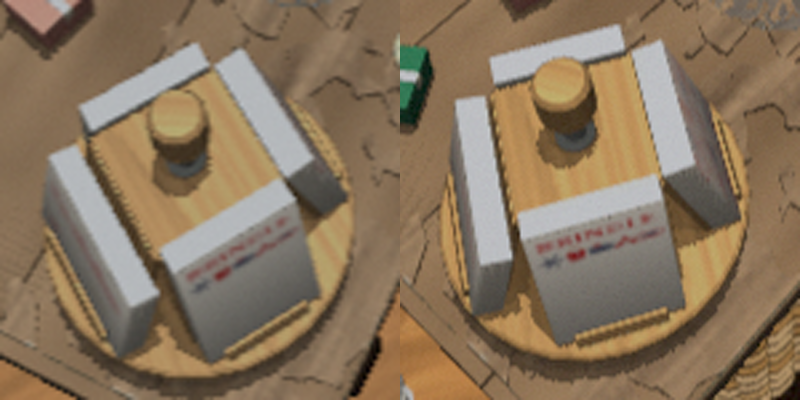

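Run:
```python
from h import *
from bench import viewer
cs=viewer.camera_model("scene");cd=viewer.camera_model("side")
S=dict(front=[(170,268),(300,207)],left=[(47,160),(127,308)],right=[(240,48),(345,195)],back=[(80,105),(198,43)])
D=dict(front=[(520,238),(665,203)],left=[(457,98),(476,268)],right=[(660,40),(722,165)],back=[(490,58),(620,27)])
k=np.array([500,297])
for nm,c,P,s,o,x0 in(("scene",cs,S,3.333,(220,295),0),("side",cd,D,2.6667,(165,290),400)):
  for n,p in P.items():
    uv=(np.array(p)-[x0,0])/s+o
    for z in(126,162):
      q=onz(c,uv,z)[:,:2]; m=q.mean(0)-k; e=q[1]-q[0]
      print(nm,n,z,"width %.0f mid r %.0f bearing %.0f edge %.0f"%(np.hypot(*e),np.hypot(*m),np.degrees(np.arctan2(m[1],m[0])),np.degrees(np.arctan2(e[1],e[0]))), q.round().tolist())
```

```text
scene front 126 width 96 mid r 59 bearing 147 edge -129 [[481.0, 366.0], [421.0, 291.0]]
scene front 162 width 93 mid r 70 bearing 144 edge -129 [[472.0, 375.0], [414.0, 302.0]]
scene left 126 width 121 mid r 85 bearing 59 edge 148 [[595.0, 337.0], [493.0, 402.0]]
scene left 162 width 116 mid r 87 bearing 68 edge 148 [[582.0, 347.0], [484.0, 409.0]]
scene right 126 width 135 mid r 75 bearing -127 edge 150 [[514.0, 203.0], [397.0, 270.0]]
scene right 162 width 130 mid r 71 bearing -138 edge 150 [[504.0, 217.0], [391.0, 282.0]]
scene back 126 width 95 mid r 83 bearing -33 edge -124 [[596.0, 292.0], [543.0, 213.0]]
scene back 162 width 91 mid r 66 bearing -29 edge -124 [[583.0, 303.0], [532.0, 227.0]]
side front 126 width 97 mid r 55 bearing 144 edge -125 [[483.0, 370.0], [427.0, 290.0]]
side front 162 width 93 mid r 71 bearing 146 edge -125 [[468.0, 375.0], [415.0, 299.0]]
side left 126 width 126 mid r 81 bearing 59 edge 146 [[594.0, 331.0], [490.0, 402.0]]
side left 162 width 120 mid r 78 bearing 72 edge 146 [[574.0, 338.0], [475.0, 405.0]]
side right 126 width 109 mid r 80 bearing -114 edge 157 [[518.0, 203.0], [417.0, 245.0]]
side right 162 width 104 mid r 77 bearing -127 edge 157 [[501.0, 216.0], [405.0, 256.0]]
side back 126 width 96 mid r 86 bearing -30 edge -123 [[601.0, 294.0], [548.0, 214.0]]
side back 162 width 91 mid r 64 bearing -30 edge -123 [[581.0, 303.0], [530.0, 227.0]]
```

The width test points to the left pad at bearing about 58° (124 mm wide at its top height of 126 mm). The front and back pads measure 92 mm wide at 162 mm, so they are portrait. I'll move above the knob with the wrist pre-turned and confirm with the wrist camera.

Emit:
{"api": "arm_command", "payload": {"targets": [[[0.035,-0.028,0.012,0,0,-0.18,1],[0.035,-0.028,0.012,0,0,-0.18,1],[0.035,-0.028,0.012,0,0,-0.18,1],[0.035,-0.028,0.012,0,0,-0.18,1],[0.035,-0.028,0.012,0,0,-0.18,1],[0.035,-0.028,0.012,0,0,-0.18,1],[0.035,-0.028,0.012,0,0,-0.18,1],[0.035,-0.028,0.012,0,0,-0.18,1],[0.035,-0.028,0.012,0,0,-0.18,1],[0.033,-0.031,0.012,0,0,-0.18,1]]], "force": 40}}

```text
time: 1.35
tool_pos: [501.3, 296.2, 369.8]
tcp_rot: [-180.0, 0.0, 61.8]
ft_force: [0.7, 0.7, 0.4]
finger_gap: 85.4
grip_force: 0.0
```

Run:
```python
from bench import status, viewer
import cv2
s=status.sense();print(s['time'],s['tool_pos'],s['tcp_rot'],s['joint_pos'],viewer.camera_model("wrist"))
im=viewer.snapshot("wrist");cv2.imwrite("pics/w1.png",im[:,:,::-1])
```

```text
1.35 [501.25160862 296.24885911 369.77753219] [-1.79966794e+02  3.75818718e-02  6.18189831e+01] [2.55363675e+01 3.76829847e+00 7.68457508e+01 4.58991439e-03
 9.94358960e+01 5.37181458e+01] {'vertical_fov': 65.70646984690485, 'cx': 316.43685732682695, 'cy': 240.36245639444215, 'xyz': array([533.01342901, 357.45321073, 495.04400091]), 'attitude': array([ 1.64072017e+02, -1.64360541e-02, -2.81748041e+01])}
```

View pics/w1.png

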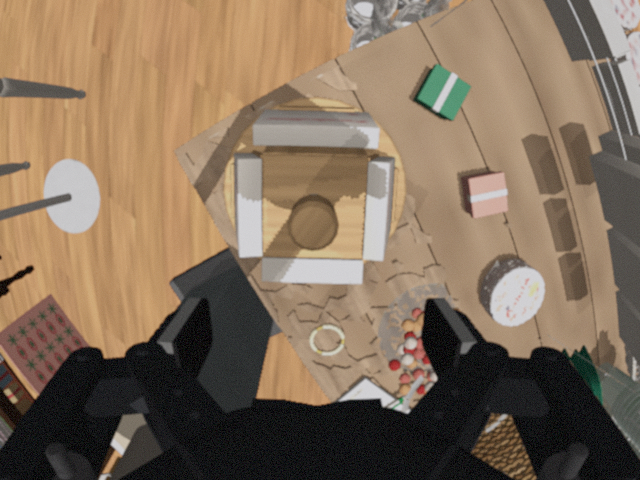

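The wrist view settles it: the pad at the top of the picture (253–380, 108–150) is wider and lower, so it is the card pad, at bearing about 60°. The knob top is at (313,222). Next I measure both by rays.

```bash
cat >> h.py <<'E'
def fonz(c,uv,z):
    f=240/np.tan(np.radians(c['vertical_fov']/2)); p=np.atleast_2d(uv)-[c['cx'],c['cy']]
    r=np.hypot(*p.T); t=r/f
    d=np.c_[p*(np.sin(t)/r)[:,None],np.cos(t)]@R.from_euler('xyz',c['attitude'],degrees=True).as_matrix().T
    return (c['xyz']+d*((z-c['xyz'][2])/d[:,2])[:,None])[:,:2]
E
python3 - <<'E'
from h import *
from bench import viewer
c=viewer.camera_model("wrist")
im=cv2.imread("pics/w1.png"); hsv=cv2.cvtColor(im,cv2.COLOR_BGR2HSV)
m=((hsv[...,1]<40)&(hsv[...,2]>110)).astype(np.uint8); m[:90]=0;m[300:]=0;m[:,:220]=0;m[:,410:]=0
m=cv2.morphologyEx(m,cv2.MORPH_OPEN,np.ones((3,3)))
k=fonz(c,[[313,220]],225)[0]; print("knob",k, "diam",np.ptp(fonz(c,[[290,222],[336,222]],220),axis=0))
for ct in cv2.findContours(m,cv2.RETR_EXTERNAL,cv2.CHAIN_APPROX_NONE)[0]:
    if cv2.contourArea(ct)<400: continue
    b=cv2.boundingRect(ct); z=126 if b[1]<130 and b[2]>90 else 160
    (ce,sz,a)=cv2.minAreaRect(fonz(c,ct[:,0],z).astype(np.float32)); d=np.array(ce)-k
    print(b,z,"size",np.round(sz),"angle mod 90 %.1f"%(a%90),"centre",np.round(ce),"r %.0f bearing %.1f"%(np.hypot(*d),np.degrees(np.arctan2(d[1],d[0]))))
E
```

```text
knob [506.0240794 300.1241246] diam [30.76632544 17.04264774]
(262, 258, 102, 27) 160 size [27. 98.] angle mod 90 59.5 centre [474. 244.] r 65 bearing -119.9
(363, 159, 31, 102) 160 size [97. 25.] angle mod 90 59.8 centre [556. 266.] r 60 bearing -34.2
(235, 156, 28, 102) 160 size [97. 25.] angle mod 90 60.0 centre [452. 327.] r 61 bearing 153.8
(253, 110, 127, 39) 126 size [ 35. 125.] angle mod 90 59.3 centre [542. 361.] r 71 bearing 59.0
```

The axis is at (504,298) and the card bearing is 59.7°, about 120° short of front. Descend and grip.

Emit:
{"api": "arm_command", "payload": {"targets": [[[0.0015,0.001,-0.04,0,0,0,1],[0.0015,0.001,-0.04,0,0,0,1],[0,0,-0.04,0,0,0,1],[0,0,-0.038,0,0,0,1],[0,0,0,0,0,0,1],[0,0,0,0,0,0,-1],[0,0,0,0,0,0,-1],[0,0,0,0,0,0,-1],[0,0,0,0,0,0,-1],[0,0,0,0,0,0,-1]]], "force": 40}}

```text
time: 2.65
tool_pos: [503.6, 300.5, 214.5]
tcp_rot: [180.0, -0.2, 62.2]
ft_force: [-5.3, 2.9, 6.7]
finger_gap: 38.0
grip_force: 39.6
```

Emit:
{"api": "arm_command", "payload": {"targets": [[[0,0,0,0,0,0.1,-1],[0,0,0,0,0,0.1,-1],[0,0,0,0,0,0.1,-1],[0,0,0,0,0,0.1,-1],[0,0,0,0,0,0.1,-1],[0,0,0,0,0,0.1,-1],[0,0,0,0,0,0.1,-1],[0,0,0,0,0,0.1,-1],[0,0,0,0,0,0.1,-1],[0,0,0,0,0,0.1,-1]]]}}

```text
time: 3.9
tool_pos: [503.4, 300.7, 214.5]
tcp_rot: [179.8, -0.1, 119.7]
ft_force: [-6.7, 3.3, 8.1]
finger_gap: 38.1
grip_force: 39.6
```

Emit:
{"api": "arm_command", "payload": {"targets": [[[0,0,0,0,0,0.1,-1],[0,0,0,0,0,0.1,-1],[0,0,0,0,0,0.1,-1],[0,0,0,0,0,0.1,-1],[0,0,0,0,0,0.1,-1],[0,0,0,0,0,0.1,-1],[0,0,0,0,0,0.1,-1],[0,0,0,0,0,0.1,-1],[0,0,0,0,0,0.1,-1],[0,0,0,0,0,0.1,-1]]]}}

```text
time: 5.15
tool_pos: [503.2, 300.9, 214.4]
tcp_rot: [179.8, 0.1, 177.0]
ft_force: [-7.7, 2.2, 8.1]
finger_gap: 38.0
grip_force: 39.9
```

Emit:
{"api": "arm_command", "payload": {"targets": [[[0,0,0,0,0,0.05,-1],[0,0,0,0,0,0.02,-1],[0,0,0,0,0,0,-1],[0,0,0,0,0,0,-1],[0,0,0,0,0,0,-1],[0,0,0,0,0,0,-1],[0,0,0,0,0,0,-1],[0,0,0,0,0,0,-1]]]}}

```text
time: 6.15
tool_pos: [503.2, 300.9, 214.5]
tcp_rot: [179.8, 0.1, -179.2]
ft_force: [-7.8, 3.7, 7.9]
finger_gap: 37.7
grip_force: 39.9
```

Run:
```python
from bench import status, viewer
import cv2,numpy as np
s=status.sense();print(s['time'],s['tool_pos'],s['tcp_rot'],s['joint_pos'],viewer.camera_model("wrist"))
im=[viewer.snapshot(n)[:,:,::-1] for n in("wrist","scene","side")]
for n,i in zip("wsd",im): cv2.imwrite(f"pics/{n}2.png",i)
cv2.imwrite("pics/c2.png",np.hstack([cv2.resize(im[0][:320,130:510],(400,337)),cv2.resize(im[1][270:420,190:368],(400,337))]))
```

```text
6.15 [503.17446538 300.93844503 214.46525198] [ 1.79810697e+02  6.27688300e-02 -1.79192221e+02] [ 25.78694449   6.2865781   90.27323221   0.14608611  83.30337305
 -65.03780009] {'vertical_fov': 65.70646984690485, 'cx': 316.43685732682695, 'cy': 240.36245639444215, 'xyz': array([432.38495518, 299.45869339, 339.683787  ]), 'attitude': array([163.98368747,  -0.17669357,  90.81519334])}
```

View pics/c2.png

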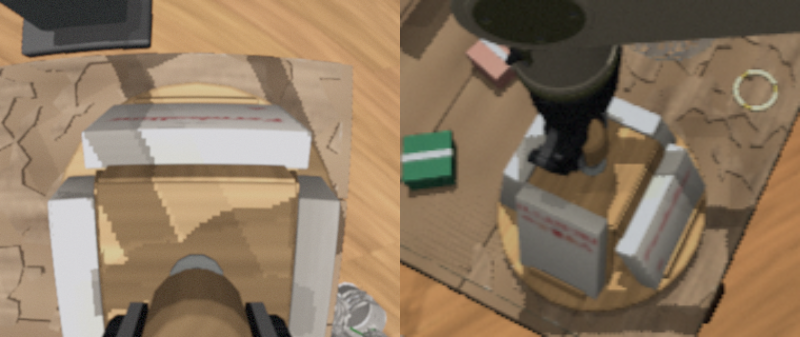

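View pics/w2.png

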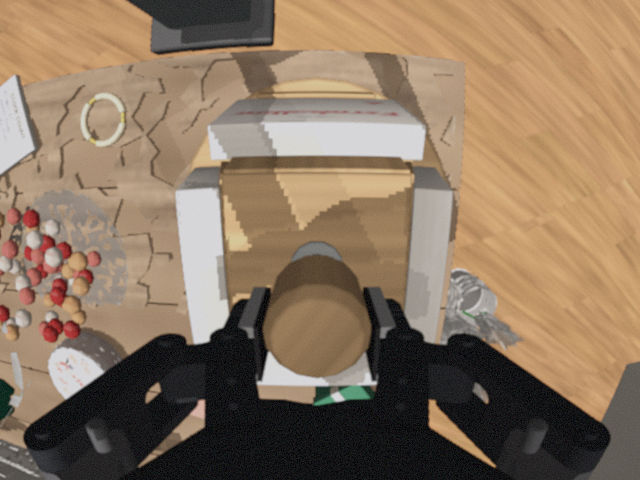

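The card pad (210–425, 100–160) faces the front edge, with the knob between the fingers. I check the angle by ray cast.

Run:
```python
from h import *
from bench import viewer,status
c=viewer.camera_model("wrist")
im=cv2.imread("pics/w2.png"); g=cv2.cvtColor(im,cv2.COLOR_BGR2GRAY).astype(float)
def edge(cols,lo,hi): # strongest drop white->dark down each column
    return np.array([(x,lo+np.argmin(g[lo+2:hi,x]-g[lo:hi-2,x])+1) for x in cols])
p=edge(range(225,412,2),145,170); q=fonz(c,p,126)
l=cv2.fitLine(q.astype(np.float32),cv2.DIST_HUBER,0,.01,.01).ravel()
print("card edge dir deg from y: %.2f"%((np.degrees(np.arctan2(-l[0],l[1]))+90)%180-90),np.median(q[:,0]))
e=fonz(c,[[300,52],[120,67],[455,60]],0); print("table edge pts",e)
s=status.sense();print(s['time'],np.round(s['qd'],3),s['grip_force'],s['tool_pos'])
```

```text
card edge dir deg from y: 0.64 443.13922839355706
table edge pts [[353.92086364 284.6125547 ]
 [354.59009516 105.64587679]
 [351.48448553 429.82017242]]
6.3 [ 0.045 -0.046 -0.054  0.166 -0.036  0.012] 39.92400348186493 [503.14825946 300.93296082 214.40522416]
```

The card pad is within 0.6° of square, the stand is at rest and the knob is gripped with the TCP within 10 mm of its middle.

```bash
python3 -c "
from bench import job;print(job.hand_in())"
```

```text
the job is handed in; nothing more can be done
None
```

I turned the stand until the landscape card pad faced the front edge, within about 0.6° of square by my last measurement. I handed the job in at about 6.3 s with the knob still gripped at about 40 N and the arm at rest; no verdict came back.

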